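Cover the three steel pots with their own lids

ROBOT

A 6-joint arm with a two-finger parallel gripper is mounted at the origin on the work surface; the furniture and walls round the work are solid. World frame = base frame: x ahead of the robot, y to its left, z up, the work surface at z = 0. Lengths are in m, angles in rad, forces in N, time in s.
With the tool pointing down it reaches from about 0.275 to 0.75 m from the base axis. Payload 10.2 kg.
Tool frame: the origin (TCP) lies midway between the tips of the shut fingers; the grasp point (between the pads) lies 19 mm behind it; z points along the fingers, y is the line along which they close (so a half turn about z gives the same grasp; the last joint's range is limited). The gripper opens to 88 mm and grips with 3 to 60 N. Pads are 18 mm wide; open, the fingers measure 123 mm over their backs; the gripper's body (75 mm by 187 mm) begins 45 mm behind the grasp point.
Start: joints at [1.06, 0.313, 1.498, -0, 1.331, -0.223], TCP at [0.149, 0.503, 0.239] pointing down, gripper open.
Joint ranges: [-2.94, 2.94], [-0.97, 2.17], [0.19, 2.56], [-1.23, 4.37], [0.02, 3.11], [-2.88, 2.88]. Speed limits (rad/s): [2.39, 2.39, 3.01, 3.14, 3.14, 3.14].

INTERFACE

Orientations are given as a unit quaternion [w, x, y, z].
In Python, from bench import ctrl, viewer gives the robot as it stands.
- The arm moves only by the tool arm_command, never from a script. Its argument "deltas" is one flat list of numbers, 5 for each row, row after row: the gripper command: -1 is shut, 1 is fully open, values between are in proportion, then the shift along the tool's x, y, z normalised to -1 to 1, where 1 is 40 mm, then the turn about the tool's z normalised to -1 to 1, where 1 is 45 degrees. A call has 1 to 20 rows; each row shifts and turns the commanded pose from where the row before left it, along the tool's axes as they then stand; what a row does not reach is not made up. A row lasts 1/12 s, in which the tool goes at most 41.7 mm and 7.16 degrees, less where a joint would pass 70% of its speed; a pose out of reach is approached as far as the arm can. A call with a number of a shift or a turn outside -1 to 1 is refused whole. A call with a gripper value outside its range is refused whole. The fingers move at their own pace and stop on an object; the grip force is fixed at half the most. Time passes only in rows, so rows that do not move let the fingers close. It gives the time, the measured TCP pose, the force, the opening and the grip force at its end, in the units of the state.
- ctrl.state(): the state, without advancing time (a new reading comes with each control period).
- viewer.capture(name): name is "side" or "top"; returns (picture, depth): 384x512x3 uint8, red, green, blue; 384x512 float32, m along the optical axis (not along the pixel's ray), 0 where there is no reading.
- viewer.calibration(name): a dict with "vfov" (degrees; the focal length in pixels is half the picture's height over the tangent of half this angle, whatever the lens; pixels are square), "cx", "cy" (the principal point, pixels), "extrinsics" (4x4, takes a point from camera to world coordinates). Camera axes: x right, y up, looking along -z (the intrinsics and any distortion apply to the point x, -y, -z); pixel columns grow to the right and rows downward; lengths in m; the calibration is good to about 2 mm. A picture is of the moment at which its call begins. calibration takes no time and is no camera call.
- ctrl.job_done(): hands the job in; it is judged then, once.
The state is a dict: "t": time; "q": joint angles; "joint_velocities": joint speeds; "joint_torque": joint torques, N m; "eef_pos": TCP position; "tool_rot": TCP orientation; "force": force on the tool from outside, world axes, zero at the start; "wrist_torque": the same for the moment, N m; "gripper_width": finger opening in m; "gripper_force": force on a finger pad.
Only numpy, scipy, OpenCV 4.12 (cv2) and the standard library are available. Lean on these libraries where they do the work, as an engineer would, in place of code of your own. Each camera call takes 0.05 s, during which the arm holds its last target. There are 200 camera calls.

TASK

Cover each of the three open steel pots with the round knobbed lid of its own size (small on small, medium on medium, large on large), set down centred and flat on the rim rather than dropped. The fourth, smallest lid fits none of them: leave it, the spice jar and the timer where they are, and leave the pots standing where they stand.

Things in the scene. Friction and masses are not known exactly. Their poses are not given: they have to be found in the camera images.
- lid_small_knob (a point): the small round flat pale aluminium lid, 76 mm across, lying right way up on the worktop, with an upright black knob in its middle. The point is the middle of the knob's height, on the lid's axis, 24 mm above the lid's underside; z is up along the knob. From the underside: a locating disc 40 mm across and 4 mm deep, then the plate from 4 to 8 mm, then the knob from 8 to 40 mm, 19 mm thick at its foot and 23 mm near its top. Loose, about 60 g.
- lid_medium_knob (a point): the medium round flat pale aluminium lid, 98 mm across, lying right way up on the worktop, with an upright black knob in its middle. The point is the middle of the knob's height, on the lid's axis, 24 mm above the lid's underside; z is up along the knob. From the underside: a locating disc 62 mm across and 4 mm deep, then the plate from 4 to 8 mm, then the knob from 8 to 40 mm, 19 mm thick at its foot and 23 mm near its top. Loose, about 90 g.
- lid_large_knob (a point): the large round flat pale aluminium lid, 120 mm across, lying right way up on the worktop, with an upright black knob in its middle. The point is the middle of the knob's height, on the lid's axis, 24 mm above the lid's underside; z is up along the knob. From the underside: a locating disc 84 mm across and 4 mm deep, then the plate from 4 to 8 mm, then the knob from 8 to 40 mm, 19 mm thick at its foot and 23 mm near its top. Loose, about 130 g.
- lid_spare_knob (a point): the spare lid: same make as the others but only 52 mm across, smaller than the mouth of any pot; same knob, and the point likewise 24 mm above its underside. Stays where it is.
- pot_small_mouth (a point): the small open round steel pot, 64 mm outer diameter, 55 mm high, wall 3 mm, so the mouth is 58 mm wide; it stands loose on the worktop (0.3 kg or so). The point is the centre of the mouth, level with the rim; z is up. Its lid is the one 12 mm wider than the pot: the plate rests on the rim and the locating disc hangs 4 mm into the mouth with 9 mm of play all round, so the knob point of a seated lid is 20 mm above the rim.
- pot_medium_mouth (a point): the medium open round steel pot, 86 mm outer diameter, 65 mm high, wall 3 mm, so the mouth is 80 mm wide; it stands loose on the worktop (0.45 kg or so). The point is the centre of the mouth, level with the rim; z is up. Its lid is the one 12 mm wider than the pot: the plate rests on the rim and the locating disc hangs 4 mm into the mouth with 9 mm of play all round, so the knob point of a seated lid is 20 mm above the rim.
- pot_large_mouth (a point): the large open round steel pot, 108 mm outer diameter, 75 mm high, wall 3 mm, so the mouth is 102 mm wide; it stands loose on the worktop (0.6 kg or so). The point is the centre of the mouth, level with the rim; z is up. Its lid is the one 12 mm wider than the pot: the plate rests on the rim and the locating disc hangs 4 mm into the mouth with 9 mm of play all round, so the knob point of a seated lid is 20 mm above the rim.
- spice_jar: an upright spice jar with a white cap, 47 mm across and 98 mm high, standing among the pots and lids; origin at the centre of its underside. Stays where it is.
- timer: a round kitchen timer, white with a red top, 64 mm across and 36 mm high, standing among the pots and lids; origin at the centre of its underside. Stays where it is.
Mind the look-alikes: they are no part of the job. Leave any green or turquoise look-alike of the part that bears lid_large_knob alone. What is shaped like the part that bears lid_medium_knob but yellow is not meant.

How it is judged:
At the end, for the whole second after the job is handed in: Each pot carries its own lid, flat on the rim (knob point 17-23 mm above it, tilt < 0.06 rad), centred to 10 mm; pots upright (< 0.05 rad), within 40 mm of where they stood; lids and pots at rest, released. Spare lid, jar and timer never shifted over 25 mm or tipped; no lid dropped (horizontal distance between lid_small_knob and pot_small_mouth below 0.01 m and z of lid_small_knob in the frame of pot_small_mouth between 0.017 and 0.023 m and angle between each of lid_small_knob, lid_medium_knob, lid_large_knob's own z axis and vertical below 0.06 rad and angle between each of pot_small_mouth, pot_medium_mouth, pot_large_mouth's own z axis and vertical below 0.05 rad and distance of each of pot_small_mouth, pot_medium_mouth, pot_large_mouth from where it was at the start of the episode below 0.04 m and linear speed of each of lid_small, pot_small, lid_medium, pot_medium, lid_large, pot_large below 0.02 m/s and contact force between the fingers and lid_small below 0.1 N and horizontal distance between lid_medium_knob and pot_medium_mouth below 0.01 m and z of lid_medium_knob in the frame of pot_medium_mouth between 0.017 and 0.023 m and contact force between the fingers and lid_medium below 0.1 N and horizontal distance between lid_large_knob and pot_large_mouth below 0.01 m and z of lid_large_knob in the frame of pot_large_mouth between 0.017 and 0.023 m and contact force between the fingers and lid_large below 0.1 N); the robot touches nothing.
It fails at once if the spare lid is shifted by more than 25 mm or tipped over (distance of lid_spare_knob from where it was at the start of the episode above 0.025 m or angle between lid_spare_knob's own z axis and vertical above 0.35 rad).
It fails at once if the spice jar is shifted by more than 25 mm or tipped over (distance of spice_jar from where it was at the start of the episode above 0.025 m or angle between spice_jar's own z axis and vertical above 0.35 rad).
It fails at once if the timer is shifted by more than 25 mm or tipped over (distance of timer from where it was at the start of the episode above 0.025 m or angle between timer's own z axis and vertical above 0.35 rad).
It fails at once if a pot is tipped (angle between any of pot_small_mouth, pot_medium_mouth, pot_large_mouth's own z axis and vertical above 0.35 rad).
It fails at once if a lid is dropped (falls free by more than about 30 mm) ((linear speed of lid_small above 0.75 m/s and contact force between the fingers and lid_small below 0.02 N) or (linear speed of lid_medium above 0.75 m/s and contact force between the fingers and lid_medium below 0.02 N) or (linear speed of lid_large above 0.75 m/s and contact force between the fingers and lid_large below 0.02 N)).
It also fails if it takes over 112 s, if anything falls off the work surface, if the arm or the gripper's body presses on something with over 40 N, if the wrist force passes 120 N, or if a joint passes its speed limit or range.

## Working session

There is one attempt and no reset: what is moved stays moved. The work goes in short steps, Python scripts to look and compute and a tool call to move; the robot and the scene stay as the last step left them, time stands still between calls to the robot, and variables do not carry over. Pictures are saved under pics/ and viewed, at most 14 in all, crops included, and the job is handed in when it is done.

Besides the shell and the picture viewer there is one more tool, called after "Emit:" by a JSON object that holds its "method" and its "body", one argument or row to a line. arm_command: Moves the arm, as the interface text tells. Scaled input: -1 to 1 covers 40 mm each way for a shift and 45 degrees each way for a turn. Its arguments: {"type":"object","properties":{"deltas":{"type":"array"}},"required":["deltas"]}

```bash
mkdir -p pics; cat > look.py <<'E'
import cv2,numpy as np
from bench import ctrl,viewer
for n in("top","side"):
    im,d=viewer.capture(n); cv2.imwrite(f"pics/{n}0.png",im[:,:,::-1]); np.save(f"{n}0.npy",d); np.save(f"{n}0_im.npy",im)
    c=viewer.calibration(n); print(n,{k:(np.round(v,4).tolist()) for k,v in c.items() if not isinstance(v,str)})
print(ctrl.state())
E
python3 look.py
```

```text
top {'vfov': 45.7419, 'cx': 253.0179, 'cy': 198.8695, 'extrinsics': [[0.0141, 0.9725, -0.2326, 0.1387], [-0.9999, 0.0133, -0.0048, -0.0327], [-0.0016, 0.2326, 0.9726, 1.492], [0.0, 0.0, 0.0, 1.0]]}
side {'vfov': 56.9328, 'cx': 250.8586, 'cy': 191.1793, 'extrinsics': [[0.994, 0.0808, -0.0742, 0.353], [-0.1086, 0.6243, -0.7736, -0.8756], [-0.0162, 0.777, 0.6293, 0.794], [0.0, 0.0, 0.0, 1.0]]}
{'t': 0.1, 'q': array([ 1.05960918e+00,  3.13363325e-01,  1.49834059e+00,  2.19324842e-05,
        1.33099396e+00, -2.23402330e-01]), 'joint_velocities': array([-0.00011777,  0.00043267, -0.00300759,  0.00098436,  0.0010755 ,
       -0.00058735]), 'joint_torque': array([ 2.90308504e-03, -4.02817726e+01, -2.52643114e+01,  6.95943413e-02,
        3.42600793e-02, -2.77871226e-05]), 'eef_pos': array([0.14891129, 0.50321723, 0.23824174]), 'tool_rot': array([-2.08378925e-04,  1.43398937e-01,  9.89664812e-01, -5.11928824e-04]), 'force': array([ 0.25649331, -0.19631527,  0.17784104]), 'wrist_torque': array([-0.01702885,  0.01681741,  0.02616515]), 'gripper_force': 0.0, 'gripper_width': 0.0879415499844379}
```

View pics/top0.png

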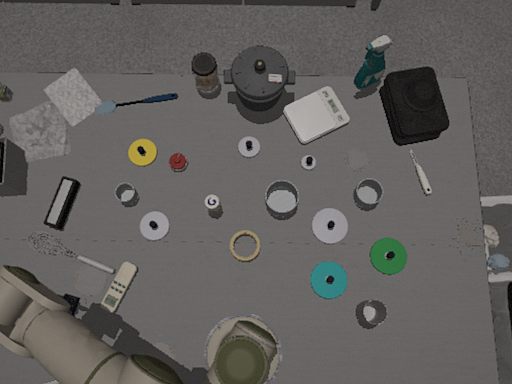

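View pics/side0.png

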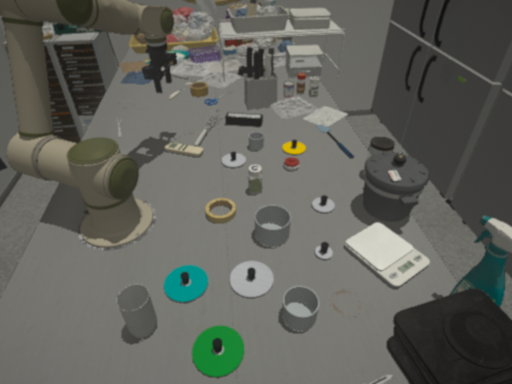

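Top view: the large pot is at (282,199), medium at (368,193), small at (127,195). The pale lids are large (330,226), medium (154,226), small (249,147) and spare (309,162). The jar is at (212,203) and the timer at (178,161). The tall glass at (371,314) isn't part of the job.

```bash
cat > geo.py <<'E'
import cv2,numpy as np
from bench import ctrl,viewer
def cloud(n,d,c=None):
    c=c or viewer.calibration(n); h,w=d.shape; f=h/2/np.tan(np.radians(c["vfov"])/2); T=np.array(c["extrinsics"])
    v,u=np.mgrid[:h,:w]; P=np.stack([(u-c["cx"])/f*d,-(v-c["cy"])/f*d,-d],-1)
    return P@T[:3,:3].T+T[:3,3]
def ray(n,uv,z):
    c=viewer.calibration(n); f=192/np.tan(np.radians(c["vfov"])/2); T=np.array(c["extrinsics"])
    uv=np.atleast_2d(uv).astype(float); r=np.stack([(uv[:,0]-c["cx"])/f,-(uv[:,1]-c["cy"])/f,-np.ones(len(uv))],-1)@T[:3,:3].T
    return T[:3,3]+r*((z-T[2,3])/r[:,2])[:,None]
E
python3 - <<'E'
from geo import *
for n in("top","side"):
    print({k:v for k,v in viewer.calibration(n).items() if k not in("extrinsics","vfov","cx","cy")})
    d=np.load(n+"0.npy"); P=cloud(n,d); im=np.load(n+"0_im.npy")
    c={"top":dict(potS=(127,195),potM=(368,193),potL=(282,199),lidS=(249,147),lidM=(154,226),lidL=(330,226),spare=(309,162),jar=(212,203),timer=(178,161),yel=(142,152),ring=(245,246),glass=(371,314)),
     "side":dict(potS=(257,142),potM=(300,308),potL=(272,226),lidS=(323,204),lidM=(234,159),lidL=(252,279),spare=(324,251))}[n]
    print("table z",np.median(P[150:300:10,200:400:10,2]))
    for k,(u,v) in c.items():
        R=34; sl=(slice(max(v-R,0),v+R),slice(u-R,u+R)); p=P[sl].reshape(-1,3); col=im[sl].reshape(-1,3).astype(int)
        if k[:3]=="pot":
            H=dict(S=.055,M=.065,L=.075)[k[3]]; m=abs(p[:,2]-H)<.007
        elif k[:3] in("lid","spa"): m=(p[:,2]>.014)&(p[:,2]<.05)&(col.max(1)<70)
        else: m=p[:,2]>.015
        g=m.reshape(P[sl].shape[:2]).astype(np.uint8)
        q=p[m]; ctr=np.median(q,0) if len(q) else None
        if len(q)<4: print(k,"few",len(q)); continue
        q=q[np.linalg.norm(q[:,:2]-ctr[:2],axis=1)<.075]
        (cx,cy),r=cv2.minEnclosingCircle(q[:,:2].astype(np.float32))
        print(k,len(q),"mean",q.mean(0).round(4),"zmax",q[:,2].max().round(3),"circ",round(cx,4),round(cy,4),"d",round(2*r,4))
E
```

```text
{}
table z 0.000688111942728109
potS 72 mean [0.5027 0.3927 0.0539] zmax 0.062 circ 0.5032 0.3929 d 0.0668
potM 100 mean [ 0.5143 -0.406   0.0636] zmax 0.071 circ 0.5131 -0.404 d 0.0891
potL 117 mean [ 0.4896 -0.1201  0.0741] zmax 0.08 circ 0.4905 -0.119 d 0.1087
lidS 37 mean [ 0.6779 -0.0082  0.0346] zmax 0.043 circ 0.6778 -0.0078 d 0.0215
lidM 48 mean [0.4827 0.3744 0.0309] zmax 0.05 circ 0.4905 0.3847 d 0.0539
lidL 49 mean [ 0.4914 -0.3715  0.0304] zmax 0.049 circ 0.4958 -0.375 d 0.0524
spare 74 mean [ 0.532  -0.1353  0.0326] zmax 0.05 circ 0.5199 -0.1323 d 0.0778
jar 261 mean [0.4577 0.101  0.082 ] zmax 0.105 circ 0.4625 0.1034 d 0.0538
timer 239 mean [0.6174 0.2303 0.0271] zmax 0.042 circ 0.6186 0.2313 d 0.0624
yel 81 mean [0.6168 0.2475 0.0262] zmax 0.038 circ 0.6192 0.2412 d 0.0558
ring 312 mean [ 0.3363 -0.0017  0.0243] zmax 0.033 circ 0.3366 -0.002 d 0.0995
glass 434 mean [ 0.1335 -0.3923  0.075 ] zmax 0.127 circ 0.1342 -0.3881 d 0.072
{}
table z -0.0005971068478990982
potS 43 mean [0.4995 0.3908 0.052 ] zmax 0.057 circ 0.501 0.3935 d 0.0719
potM 202 mean [ 0.511  -0.4041  0.0622] zmax 0.066 circ 0.5103 -0.4022 d 0.0871
potL 167 mean [ 0.4882 -0.1178  0.072 ] zmax 0.076 circ 0.4853 -0.1178 d 0.1113
lidS 38 mean [ 0.6768 -0.0128  0.031 ] zmax 0.04 circ 0.6777 -0.0089 d 0.0223
lidM 24 mean [0.3976 0.2949 0.0303] zmax 0.04 circ 0.396 0.2979 d 0.0212
lidL 59 mean [ 0.405  -0.2844  0.0327] zmax 0.041 circ 0.4053 -0.2812 d 0.0195
spare 56 mean [ 0.6223 -0.2172  0.032 ] zmax 0.042 circ 0.6234 -0.2136 d 0.0237
```

```bash
python3 - <<'E'
from geo import *
for n,c in {"top":dict(lidS=(249,147),lidM=(154,226),lidL=(330,226),spare=(309,162)),"side":dict(lidS=(323,204),lidM=(234,159),lidL=(252,279),spare=(324,251))}.items():
    im=np.load(n+"0_im.npy"); hsv=cv2.cvtColor(im,cv2.COLOR_RGB2HSV)
    m=((hsv[...,2]>125)&(hsv[...,1]<60)).astype(np.uint8); cs,_=cv2.findContours(m,cv2.RETR_EXTERNAL,cv2.CHAIN_APPROX_NONE)
    for k,(u,v) in c.items():
        best=min((q for q in cs if len(q)>25),key=lambda q:np.linalg.norm(q.mean((0,1))-(u,v)))
        w=ray(n,best[:,0],.008)[:,:2].astype(np.float32); e=cv2.fitEllipse(w); (x,y),r=cv2.minEnclosingCircle(w)
        print(n,k,np.round(e[0],4),np.round(e[1],4),round(x,4),round(y,4),round(2*r,4))
E
```

```text
top lidS [ 0.6807 -0.0075] [0.0712 0.0733] 0.6808 -0.0072 0.0758
top lidM [0.4   0.301] [0.0936 0.094 ] 0.3998 0.3008 0.0967
top lidL [ 0.4084 -0.2793] [0.1153 0.1166] 0.4084 -0.2791 0.1197
top spare [ 0.6279 -0.2123] [0.0449 0.0457] 0.6275 -0.2121 0.0507
side lidS [ 0.68   -0.0064] [0.0737 0.0796] 0.6797 -0.0046 0.0838
side lidM [0.3999 0.3025] [0.098  0.1019] 0.3985 0.3047 0.1088
side lidL [ 0.4074 -0.2766] [0.1222 0.1225] 0.4075 -0.2762 0.126
side spare [ 0.6262 -0.2117] [0.0486 0.0542] 0.626 -0.2101 0.0588
```

Emit:
{"method": "arm_command", "body": {
  "deltas": [1,0,0,0,-0.0917,1,0,0,0,-0.0917,1,0,0,0,-0.0917,1,0,0,0,-0.0917]
}}

```text
t: 0.43
eef_pos: [0.149, 0.5033, 0.2384]
tool_rot: [-0.0, -0.002, 1.0, -0.0]
force: [1.0, 0.3, -0.4]
gripper_width: 0.0882
gripper_force: 0.0
```

Emit:
{"method": "arm_command", "body": {
  "deltas": [1,-0.697,-0.56,0,0,1,-0.697,-0.56,0,0,1,-0.697,-0.56,0,0,1,-0.697,-0.56,0,0,1,-0.697,-0.56,0,0,1,-0.697,-0.56,0,0,1,-0.697,-0.56,0,0,1,-0.697,-0.56,0,0,1,-0.697,-0.56,0,0,1,0,0,0.8,0,1,0,0,0.9,0,1,0,0,0.9,0,1,0,0,0.9,0,1,0,0,0,0,1,0,0,0,0]
}}

```text
t: 1.68
eef_pos: [0.3995, 0.3017, 0.0984]
tool_rot: [-0.001, -0.0, 1.0, -0.001]
force: [-0.1, 0.3, 1.6]
gripper_width: 0.0884
gripper_force: 0.0
```

Emit:
{"method": "arm_command", "body": {
  "deltas": [1,0,0,0.6,0,1,0,0,0.6,0,1,0,0,0.5,0,1,0,0,0.3,0,1,0,0,0.16,0,1,0,0,0,0,-1,0,0,0,0,-1,0,0,0,0,-1,0,0,0,0,-1,0,0,0,0,-1,0,0,0,0,-1,0,0,0,0,-1,0,0,0,0,-1,0,0,0,0,-1,0,0,0,0,-1,0,0,0,0]
}}

```text
t: 3.02
eef_pos: [0.4, 0.3019, 0.0123]
tool_rot: [-0.0, -0.0, 1.0, -0.0]
force: [-0.8, 0.4, 1.0]
gripper_width: 0.0233
gripper_force: 0.0
```

Emit:
{"method": "arm_command", "body": {
  "deltas": [-1,0,0,0,0,-1,0,0,0,0,-1,0,0,0,0,-1,0,0,0,0]
}}

```text
t: 3.35
eef_pos: [0.4, 0.3019, 0.0123]
tool_rot: [-0.0, -0.0, 1.0, -0.0]
force: [-0.2, 0.2, 0.3]
gripper_width: 0.0203
gripper_force: 29.9
```

Emit:
{"method": "arm_command", "body": {
  "deltas": [-1,0,0,-0.2,0,-1,0,0,-0.5,0,-1,0,0,-0.8,0,-1,0,0,-0.8,0,-1,0,0,-0.8,0,-1,0,0,-0.5,0,-1,0,0,-0.1,0,-1,0,0,0,0]
}}

```text
t: 4.02
eef_pos: [0.4003, 0.302, 0.1612]
tool_rot: [0.001, -0.0, 1.0, 0.0]
force: [-0.7, -0.1, -1.8]
gripper_width: 0.0202
gripper_force: 30.0
```

Emit:
{"method": "arm_command", "body": {
  "deltas": [-1,-0.05,-0.35,0,0,-1,-0.1,-0.6,0,0,-1,-0.15,-0.9,0,0,-1,-0.15,-0.95,0,0,-1,-0.15,-0.95,0,0,-1,-0.15,-0.95,0,0,-1,-0.15,-0.95,0,0,-1,-0.15,-0.95,0,0,-1,-0.15,-0.95,0,0,-1,-0.15,-0.95,0,0,-1,-0.15,-0.95,0,0,-1,-0.15,-0.95,0,0,-1,-0.15,-0.95,0,0,-1,-0.15,-0.95,0,0,-1,-0.15,-0.95,0,0,-1,-0.15,-0.95,0,0,-1,-0.15,-0.95,0,0,-1,-0.15,-0.95,0,0,-1,-0.15,-0.95,0,0,-1,-0.1,-0.5,0,0]
}}

```text
t: 5.68
eef_pos: [0.5112, -0.4033, 0.1573]
tool_rot: [-0.001, 0.001, 1.0, 0.001]
force: [-0.2, -0.0, -1.1]
gripper_width: 0.0202
gripper_force: 30.0
```

Emit:
{"method": "arm_command", "body": {
  "deltas": [-1,0,0,0,0,-1,0,0,0,0,-1,0,0,0,0]
}}

```text
t: 5.93
eef_pos: [0.5119, -0.3989, 0.1587]
tool_rot: [-0.001, -0.0, 1.0, 0.001]
force: [-0.7, 0.1, -1.2]
gripper_width: 0.0203
gripper_force: 30.0
```

Emit:
{"method": "arm_command", "body": {
  "deltas": [-1,0,-0.12,0.4,0,-1,0,0,0.5,0,-1,0,0,0.5,0,-1,0,0,0.35,0,-1,0,0,0.2,0,-1,0,0,0.08,0,-1,0,0,0,0,-1,0,0,0,0]
}}

```text
t: 6.6
eef_pos: [0.5126, -0.4048, 0.08]
tool_rot: [0.0, -0.0, 1.0, -0.0]
force: [0.2, 0.0, -0.4]
gripper_width: 0.0203
gripper_force: 30.0
```

```bash
python3 - <<'E'
from geo import *
im,d=viewer.capture("side"); c=im[190:350,190:410,::-1]; cv2.imwrite("pics/m1.png",cv2.resize(c,None,fx=3,fy=3))
E
```

```text
(no output)
```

View pics/m1.png

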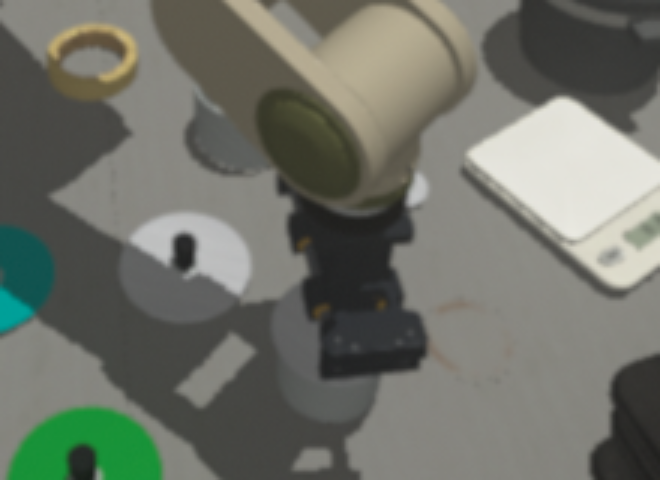

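The medium lid hangs level over the medium pot, around crop (325,345), so I'll lower it the rest of the way.

Emit:
{"method": "arm_command", "body": {
  "deltas": [-1,0,0,0.05,0,-1,0,0,0.05,0,-1,0,0,0.03,0,-1,0,0,0,0,-1,0,0,0,0]
}}

```text
t: 7.07
eef_pos: [0.5122, -0.4049, 0.0739]
tool_rot: [-0.0, -0.0, 1.0, 0.0]
force: [-0.9, 0.1, -0.4]
gripper_width: 0.02
gripper_force: 30.0
```

Emit:
{"method": "arm_command", "body": {
  "deltas": [-1,0,0,0.025,0,-1,0,0,0,0,-1,0,0,0,0]
}}

```text
t: 7.32
eef_pos: [0.5123, -0.4051, 0.0734]
tool_rot: [0.0, -0.0, 1.0, -0.0]
force: [0.6, 0.6, 3.0]
gripper_width: 0.0207
gripper_force: 29.8
```

Emit:
{"method": "arm_command", "body": {
  "deltas": [0,0,0,0,0,0,0,0,0,0,0,0,0,0,0,0,0,0,0,0,0,0,0,0,0,0,0,0,0,0,0,0,0,-0.3,0,0,0,0,-0.6,0,0,0,0,-0.8,0,0,0,0,-0.6,0,0,0,0,0,0]
}}

```text
t: 8.23
eef_pos: [0.5136, -0.4063, 0.1717]
tool_rot: [0.003, -0.0, 1.0, -0.004]
force: [0.2, -0.6, 0.7]
gripper_width: 0.0438
gripper_force: 0.0
```

Emit:
{"method": "arm_command", "body": {
  "deltas": [1,0.35,0.45,0,0,1,0.55,0.7,0,0,1,0.6,0.7,0,0,1,0.6,0.7,0,0,1,0.4,0.5,0,0,1,0.1,0.13,0.3,0,1,0,0,0.6,0,1,0,0,0.7,0,1,0,0,0.3,0,1,0,0,0,0,1,0,0,0,0]
}}

```text
t: 9.15
eef_pos: [0.4082, -0.2778, 0.0892]
tool_rot: [-0.0, -0.0, 1.0, 0.0]
force: [0.0, 0.2, 0.4]
gripper_width: 0.088
gripper_force: 0.0
```

Emit:
{"method": "arm_command", "body": {
  "deltas": [1,0,0,0.5,0,1,0,0,0.6,0,1,0,0,0.5,0,1,0,0,0.23,0,1,0,0,0.1,0,1,0,0,0,0,-1,0,0,0,0,-1,0,0,0,0,-1,0,0,0,0,-1,0,0,0,0,-1,0,0,0,0,-1,0,0,0,0,-1,0,0,0,0,-1,0,0,0,0,-1,0,0,0,0,-1,0,0,0,0,-1,0,0,0,0,-1,0,0,0,0,-1,0,0,0,0,-1,0,0,0,0]
}}

```text
t: 10.82
eef_pos: [0.4082, -0.2778, 0.0118]
tool_rot: [0.0, -0.0, 1.0, -0.0]
force: [-0.0, -0.2, 0.3]
gripper_width: 0.0202
gripper_force: 29.9
```

Emit:
{"method": "arm_command", "body": {
  "deltas": [-1,0,0,-0.2,0,-1,0,0,-0.5,0,-1,0,0,-0.8,0,-1,0,0,-0.8,0,-1,0,0,-0.8,0,-1,0,0,-0.5,0,-1,0,0,-0.1,0,-1,-0.2,0.4,0,0,-1,-0.4,0.8,0,0,-1,-0.4,0.8,0,0,-1,-0.4,0.8,0,0,-1,-0.4,0.7,0,0,-1,-0.2,0.4,0,0,-1,-0.02,0.07,0,0,-1,0,0,0,0,-1,0,0,0,0]
}}

```text
t: 12.15
eef_pos: [0.4884, -0.1194, 0.1591]
tool_rot: [-0.001, -0.0, 1.0, 0.0]
force: [-0.5, -0.0, -0.1]
gripper_width: 0.0199
gripper_force: 30.0
```

Emit:
{"method": "arm_command", "body": {
  "deltas": [-1,0,0,0.4,0,-1,0,0,0.5,0,-1,0,0,0.5,0,-1,0,0,0.25,0,-1,0,0,0.1,0,-1,0,0,0.05,0,-1,0,0,0.05,0,-1,0,0,0,0,-1,0,0,0,0]
}}

```text
t: 12.9
eef_pos: [0.4892, -0.1191, 0.0864]
tool_rot: [0.001, -0.0, 1.0, -0.0]
force: [-0.6, -0.0, -1.5]
gripper_width: 0.0201
gripper_force: 30.0
```

```bash
python3 - <<'E'
from geo import *
im,d=viewer.capture("side"); c=im[150:340,180:400,::-1]; cv2.imwrite("pics/l1.png",cv2.resize(c,None,fx=3,fy=3))
E
```

```text
(no output)
```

View pics/l1.png

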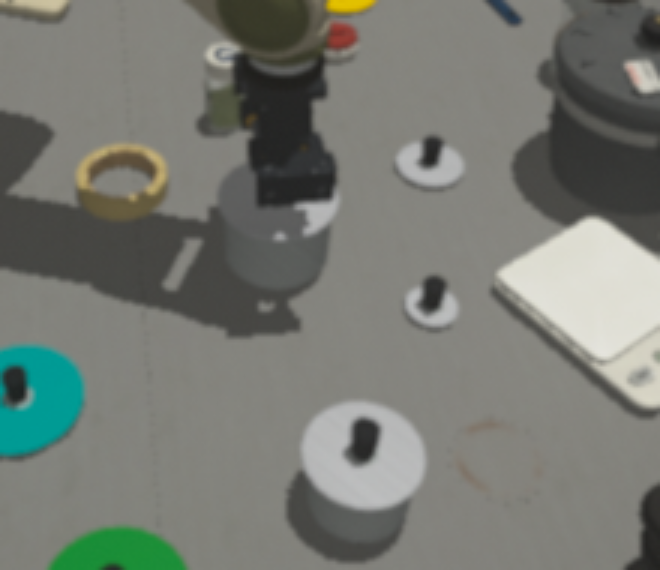

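The medium lid sits flat at crop (363,455). The large lid is over its pot at (278,205), level and centred.

Emit:
{"method": "arm_command", "body": {
  "deltas": [-1,0,0,0.05,0,-1,0,0,0.025,0,-1,0,0,0,0,-1,0,0,0,0]
}}

```text
t: 13.28
eef_pos: [0.489, -0.1189, 0.0828]
tool_rot: [0.0, -0.0, 1.0, -0.0]
force: [-0.6, 0.3, -0.7]
gripper_width: 0.0203
gripper_force: 30.0
```

Emit:
{"method": "arm_command", "body": {
  "deltas": [-1,0,0,0.02,0,-1,0,0,0,0,-1,0,0,0,0]
}}

```text
t: 13.53
eef_pos: [0.4891, -0.1189, 0.0827]
tool_rot: [0.0, -0.0, 1.0, -0.0]
force: [-2.6, 1.4, 8.6]
gripper_width: 0.0198
gripper_force: 29.7
```

Emit:
{"method": "arm_command", "body": {
  "deltas": [0,0,0,0,0,0,0,0,0,0,0,0,0,0,0,0,0,0,0,0,0,0,0,0,0,0,0,0,0,0,0,0,0,-0.3,0,0,0,0,-0.7,0,0,0,0,-0.7,0,0,0,0,-0.3,0,1,-0.4,0.2,0,0,1,-0.8,0.5,0,0,1,-0.8,0.5,0,0,1,-0.8,0.5,0,0,1,-0.8,0.5,0,0,1,-0.8,0.4,0,0,1,-0.38,0.2,0,0,1,0,0,0,0,1,0,0,0,0]
}}

```text
t: 15.12
eef_pos: [0.6801, -0.0065, 0.161]
tool_rot: [-0.001, -0.001, 1.0, 0.0]
force: [-0.2, -0.8, -0.0]
gripper_width: 0.0883
gripper_force: 0.0
```

Emit:
{"method": "arm_command", "body": {
  "deltas": [1,0,0,0.6,0,1,0,0,0.8,0,1,0,0,0.8,0,1,0,0,0.7,0,1,0,0,0.5,0,1,0,0,0.2,0,1,0,0,0.1,0,-1,0,0,0,0,-1,0,0,0,0,-1,0,0,0,0,-1,0,0,0,0,-1,0,0,0,0,-1,0,0,0,0,-1,0,0,0,0,-1,0,0,0,0,-1,0,0,0,0,-1,0,0,0,0,-1,0,0,0,0,-1,0,0,0,0]
}}

```text
t: 16.7
eef_pos: [0.6801, -0.0068, 0.0139]
tool_rot: [-0.0, -0.0, 1.0, -0.0]
force: [0.7, -0.1, 0.7]
gripper_width: 0.0207
gripper_force: 29.9
```

Emit:
{"method": "arm_command", "body": {
  "deltas": [-1,0,0,0,0,-1,0,0,0,0,-1,0,0,0,0]
}}

```text
t: 16.95
eef_pos: [0.6801, -0.0068, 0.0139]
tool_rot: [-0.0, -0.0, 1.0, -0.0]
force: [-0.9, 0.2, 0.3]
gripper_width: 0.0205
gripper_force: 29.9
```

Emit:
{"method": "arm_command", "body": {
  "deltas": [-1,0,0,-0.2,0,-1,0,0,-0.5,0,-1,0,0,-0.8,0,-1,0,0,-0.8,0,-1,0,0,-0.8,0,-1,0,0,-0.5,0,-1,0,0,-0.2,0]
}}

```text
t: 17.53
eef_pos: [0.6811, -0.007, 0.1704]
tool_rot: [0.003, -0.0, 1.0, -0.001]
force: [-0.6, 0.5, 0.1]
gripper_width: 0.0204
gripper_force: 30.0
```

Emit:
{"method": "arm_command", "body": {
  "deltas": [-1,0.15,0.35,0,0,-1,0.3,0.7,0,0,-1,0.4,0.8,0,0,-1,0.4,0.8,0,0,-1,0.4,0.8,0,0,-1,0.4,0.8,0,0,-1,0.4,0.8,0,0,-1,0.4,0.8,0,0,-1,0.4,0.8,0,0,-1,0.35,0.8,0,0,-1,0.3,0.8,0,0,-1,0.2,0.8,0,0,-1,0.2,0.5,0,0,-1,0.15,0.22,0,0,-1,0,0,0,0,-1,0,0,0,0,-1,0,0,0,0]
}}

```text
t: 18.95
eef_pos: [0.5026, 0.3826, 0.1657]
tool_rot: [-0.0, 0.001, 1.0, -0.0]
force: [-0.0, -0.5, -1.3]
gripper_width: 0.0203
gripper_force: 30.0
```

Emit:
{"method": "arm_command", "body": {
  "deltas": [-1,0,0.235,0.2,0,-1,0,0,0.5,0,-1,0,0,0.6,0,-1,0,0,0.5,0,-1,0,0,0.3,0,-1,0,0,0.15,0,-1,0,0,0.05,0,-1,0,0,0.05,0,-1,0,0,0,0,-1,0,0,0,0]
}}

```text
t: 19.78
eef_pos: [0.5024, 0.3935, 0.0729]
tool_rot: [0.001, -0.0, 1.0, 0.0]
force: [-0.3, 0.2, -0.5]
gripper_width: 0.0205
gripper_force: 30.0
```

```bash
python3 - <<'E'
from geo import *
im,d=viewer.capture("side"); c=im[90:310,190:390,::-1]; cv2.imwrite("pics/s1.png",cv2.resize(c,None,fx=2.7,fy=2.7))
E
```

```text
(no output)
```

View pics/s1.png

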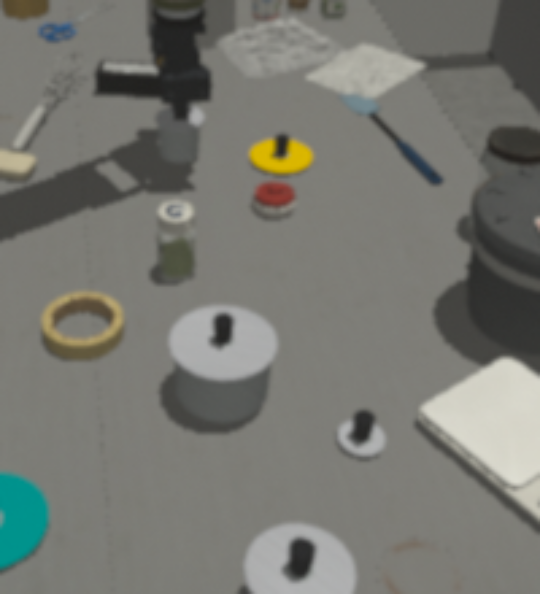

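The large lid is seated flat at crop (222,343), and the small lid is over the small pot at (180,115). Next I lower it.

Emit:
{"method": "arm_command", "body": {
  "deltas": [-1,0,0,0.06,0,-1,0,0,0.06,0,-1,0,0,0.05,0,-1,0,0,0,0,-1,0,0,0,0]
}}

```text
t: 20.25
eef_pos: [0.502, 0.3933, 0.0651]
tool_rot: [-0.0, -0.0, 1.0, -0.0]
force: [0.4, 0.6, -0.4]
gripper_width: 0.0206
gripper_force: 30.0
```

Emit:
{"method": "arm_command", "body": {
  "deltas": [-1,0,0,0.025,0,-1,0,0,0,0,-1,0,0,0,0]
}}

```text
t: 20.5
eef_pos: [0.5021, 0.3934, 0.0648]
tool_rot: [0.0, -0.0, 1.0, 0.0]
force: [-2.5, -2.1, 4.1]
gripper_width: 0.0205
gripper_force: 29.8
```

Emit:
{"method": "arm_command", "body": {
  "deltas": [0,0,0,0,0,0,0,0,0,0,0,0,0,0,0,0,0,0,0,0,0,0,0,0,0,0,0,0,0,0,0,0,0,-0.3,0,0,0,0,-0.7,0,0,0,0,-0.9,0,0,0,0,-0.9,0,0,0.5,0,-0.3,0,0,0.8,0,0,0,0,0.8,0,0,0,0,0.8,0,0,0,0,0.8,0,0,0,0,0.5,0,0,0,0,0,0,0,0,0,0,0,0,0]
}}

```text
t: 22.0
eef_pos: [0.3338, 0.3935, 0.1893]
tool_rot: [0.001, -0.001, 1.0, 0.0]
force: [1.5, -0.1, -0.9]
gripper_width: 0.044
gripper_force: 0.0
```

```bash
python3 - <<'E'
from geo import *
for n in("top","side"):
    im,d=viewer.capture(n); cv2.imwrite(f"pics/{n}9.png",im[:,:,::-1]); P=cloud(n,d)
    hsv=cv2.cvtColor(im,cv2.COLOR_RGB2HSV); pale=(hsv[...,2]>90)&(hsv[...,1]<60)
    for k,(x,y,h) in dict(S=(.502,.392,.059),M=(.512,-.404,.069),L=(.489,-.119,.079)).items():
        m=pale&(np.hypot(P[...,0]-x,P[...,1]-y)<.08)&(abs(P[...,2]-h)<.007); q=P[m]
        if len(q)<20: print(n,k,len(q)); continue
        A=np.c_[q[:,:2]-q[:,:2].mean(0),np.ones(len(q))]; s=np.linalg.lstsq(A,q[:,2],rcond=None)[0]
        (cx,cy),r=cv2.minEnclosingCircle(q[:,:2].astype(np.float32))
        print(n,k,len(q),"ctr",round(cx,4),round(cy,4),"d",round(2*r,4),"z",q[:,2].mean().round(4),"slope",s[:2].round(3))
E
```

```text
top S 338 ctr 0.5032 0.3911 d 0.0759 z 0.0589 slope [-0.013 -0.017]
top M 616 ctr 0.5133 -0.4063 d 0.1014 z 0.0687 slope [-0.006  0.011]
top L 977 ctr 0.49 -0.121 d 0.1214 z 0.0786 slope [-0.002  0.003]
side S 124 ctr 0.5006 0.3902 d 0.0794 z 0.0575 slope [-0.007  0.002]
side M 1075 ctr 0.5093 -0.405 d 0.0987 z 0.0674 slope [0.002 0.   ]
side L 823 ctr 0.4855 -0.1184 d 0.1241 z 0.0774 slope [-0.002 -0.   ]
```

View pics/side9.png

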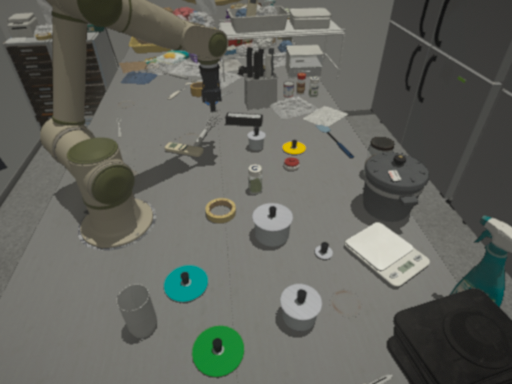

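The three lids are flat and centred to within about 3 mm, at (257,138), (272,220) and (301,305). Nothing else has moved.

```bash
python3 -c "
from bench import ctrl
print(ctrl.job_done())"
```

```text
the job is handed in; nothing more can be done
None
```

All three pots carry their own lids, measured flat and centred to about 3 mm on the rims; the spare lid, jar and timer were left alone, and the job was handed in at about 22 s (no verdict was returned).

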